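# Feed the terminal carrier round the bend to the crimping station

## Task

Push the small terminal carrier by its post into the mouth of the guide rails, round the bend, past the spring catch and right home against the end stop of the crimping station. Keep it flat on the track and be gentle: never wedge it hard against the rails or ram the stop, but once it reaches the stop press it firmly home for a second, then let go. Leave the tape roll, the white cup and the screwdriver where they are.

Things in the scene. Friction and masses are not known exactly. Their poses are not given: they have to be found in the camera images.
- track: Fixed aluminium base plate, 5 mm thick, on the bench. Origin on the bench surface at the channel's mouth, on its centreline. x = entry direction, y = exit direction, z up. Centreline: straight from (0, 0) to x = 40 mm, quarter circle of radius 90 mm about (40, 90) mm to (130, 90) mm, then straight along +y. The plate reaches 140 mm before the mouth; there the carrier starts, nose first.
- rails: The two fixed steel guide rails, same frame as the track. Inner faces 48 mm apart, 6 mm thick, tops 21 mm above the bench, ending at y = 195 mm. Before the mouth they flare from 48 mm apart at x = 0 to 76 mm apart at x = -35 mm. If the push on the post lags behind the rail's direction at the post the carrier wedges in the bend; it must not load the rails with more than 18 N.
- catch (a point): Middle of the spring catch, a ball-ended plunger in the outer rail of the exit leg, at track y = 150 mm, 13 mm above the bench. The front shoe stalls on it from about 14 mm before this point and must be pushed past (7 to 18 N in all, drag included); the resistance is gone once the shoe's centre is 14 mm beyond. This is not the stop.
- dock: Fixed grey crimping station at the exit leg's end, 120 x 70 mm, 45 mm high; tool head 84 mm high and a side lever up to 93 mm high on top. Origin on the bench at the middle of its face towards the track, at track (130, 222) mm; axes parallel to the track's. It carries the end stop (see exit).
- exit (a point): Fixed point on the plate's top at the rails' end, on the exit centreline: track (130, 195) mm. Near it the rubber-faced end stop, 36 mm wide, 14 to 36 mm above the bench, sticks out of the station. Its tip was set by hand, from 4 mm before to 16 mm beyond this point, not measured: feel for it with the carrier's nose. Press with 11 to 13 N for a second; the stop must not get over 16 N.
- carrier: Loose carrier, 0.5 to 1 kg. Origin at the centre of its underside; x forward (nose at +50 mm), z up. Two round shoes 44 mm across at x = +26 and -26 mm run between the rails with 2 mm play each side. Deck 100 x 60 mm, 19 to 25 mm above the origin, passes over the rails. White terminal bin 42 x 52 mm, 18 mm high, fixed on the deck's front half. Sliding drag 2 to 6 N.
- post (a point): Centre (half-way up) of the carrier's upright round steel post, 18 mm across, 45 mm high, standing on the deck above the rear shoe (carrier x = -26 mm), so that in the channel it follows the centreline. It reaches from 25 to 70 mm above the carrier's underside. Axes as the carrier's. Push it from behind.
- tape: Black tape roll lying flat, 84 mm across, 19 mm high; origin at the centre of its underside. Bystander.
- cup: Open white plastic cup, 80 x 80 mm, 50 mm high; origin at the centre of its underside. Bystander.
- driver: Screwdriver lying on the bench, 170 mm long along its x. Bystander.
Not all that is in view belongs to the job. What is shaped like the carrier but orange or turquoise is not meant.

How it is judged:
On the way, in this order (a step that is already met when the one before it is completed fails the run):
1. the carrier has gone into the mouth, down on the track (x of carrier in the frame of track above 0 m and y of carrier in the frame of track below 0.02 m), for 0.1 s.
2. the carrier has come round the bend and points along the exit leg (y of carrier in the frame of track above 0.1 m and angle between the x axis of carrier and the y axis of track, either way round below 0.3 rad), for 0.1 s.
3. the carrier is pressed home against the end stop with at least 5 N (contact force between carrier and dock above 5 N), for 0.5 s.
At the end, for the whole second after the job is handed in: The carrier stands flat and at rest in the exit leg where the end stop sits (its origin at track y 136 to 166 mm, within 8 mm of the centreline, within 0.15 rad of the exit direction), having been pressed against the stop, and is let go (y of carrier in the frame of track between 0.136 and 0.166 m and x of carrier in the frame of track between 0.122 and 0.138 m and angle between the x axis of carrier and the y axis of track, either way round below 0.15 rad and angle between carrier's own z axis and vertical below 0.06 rad and z of carrier in the frame of track below 0.009 m and linear speed of carrier below 0.01 m/s); the robot touches nothing.
It fails at once if the carrier is wedged against the rails with more than 18 N (contact force between carrier and rails above 18 N).
It fails at once if the carrier is rammed against the end stop with more than 16 N (contact force between carrier and dock above 16 N).
It fails at once if the carrier is lifted more than 10 mm off the track (z of carrier in the frame of track above 0.015 m).
It fails at once if the carrier is tipped (angle between carrier's own z axis and vertical above 0.2 rad).
It fails at once if the tape roll, the white cup or the screwdriver is moved more than 20 mm (distance of any of tape, cup, driver from where it was at the start of the episode above 0.02 m).
It also fails if it takes over 72 s, if anything falls off the work surface, if the arm or the gripper's body presses on something with over 40 N, if the wrist force passes 120 N, or if a joint passes its speed limit or range.

## Robot

A 7-joint arm with a two-finger parallel gripper is mounted at the origin on the work surface. World frame = base frame: x ahead of the robot, y to its left, z up, the work surface at z = 0. Lengths are in m, angles in rad, forces in N, time in s.
With the tool pointing down it reaches from about 0.425 to 0.925 m from the base axis. Payload 6.8 kg.
Tool frame: the origin (TCP) lies midway between the tips of the shut fingers; the grasp point (between the pads) lies r.grasp_offset behind it (r.grasp_offset is the distance from the TCP to the grasp point, in m); z points along the fingers, y is the direction in which the jaws open and shut (so a half turn about z gives the same grasp; the last joint's range is limited). The gripper opens to 85 mm and grips with 20 to 120 N. Pads are 22 mm wide; open, the fingers measure 114 mm over their backs; the gripper's body (76 mm by 85 mm) begins 54 mm behind the grasp point. The pads swing forward as they close: fully open they stand 13 mm farther back than shut.
Start: joints at [1.01, 0.477, 0.022, 1.555, -0.011, 1.109, -0.083], TCP at [0.295, -0.607, 0.231] pointing down, gripper open.
Joint ranges: [-2.96, 2.96], [-0.34, 2.1], [-1.41, 1.46], [0.24, 2.44], [-1.37, 4.51], [0.17, 1.92], [-2.96, 2.96]. Speed limits (rad/s): [2.39, 2.39, 3.14, 3.14, 3.14, 3.14, 3.14].

## Interface

Orientations are given as a rotation vector (axis times angle).
In Python, from bench import r gives the robot as it stands. The module is installed in compiled form; this text tells all that it offers.
- The arm moves only by the tool send_rows, never from a script. Its argument "moves" is one flat list of numbers, 4 for each row, row after row: the shift along the tool's x, y, z in mm, then the turn about the tool's z in degrees. A call has 1 to 8 rows; each row is the pose to reach, as a shift and turn from the pose commanded when the call began, along the tool's axes at that moment; what a row does not reach only later rows make up. A row lasts 1/8 s, in which the tool goes at most 62.5 mm and 10.7 degrees, less where a joint would pass 70% of its speed; a pose out of reach is approached as far as the arm can. A call with a gripper value outside its range is refused whole. "hand" is the closure, from 0 (fully open) to 1 (shut), set as the call begins (left out, the last holds). The fingers move at their own pace and stop on an object; "newtons" is the grip in N (left out, the last holds). Time passes only in rows, so rows that repeat a pose let the fingers close. It gives the time, the measured TCP pose, the force and the opening at its end, in the units of the state.
- r.get_obs(): the state, without advancing time (a new reading comes with each control period).
- r.grab_frame(name): name is "scene" or "top" or "wrist"; returns a dict with "img" (400x640x3 uint8, red, green, blue), "mtx" (3x3 intrinsics, pixels), "D" ([k1, k2, p1, p2, k3] as OpenCV has them; the pictures are not rectified), "world_to_cam" (4x4, takes a point from world to camera coordinates). Camera axes: x right, y up, looking along -z (the intrinsics and any distortion apply to the point x, -y, -z); pixel columns grow to the right and rows downward; lengths in m; the calibration is good to about 2 mm. A picture is of the moment at which its call begins. There is no depth.
- r.hand_in(): hands the job in, once; it reports no verdict.
The state is a dict: "clock": time; "joints": joint angles; "qvel": joint speeds; "tau": joint torques, N m; "tcp_pos": TCP position; "orientation": TCP orientation; "contact_force": force on the tool from outside, world axes, zero at the start; "moment": the same for the moment, N m; "grip_width": finger opening in m.
Only numpy, scipy, OpenCV 4.12 (cv2) and the standard library are available. Lean on these libraries where they do the work, as an engineer would, in place of code of your own. Each camera call takes 0.05 s, during which the arm holds its last target.

## Working session

There is one attempt and no reset: what is moved stays moved. The work goes in short steps, Python scripts to look and compute and a tool call to move; the robot and the scene stay as the last step left them, time stands still between calls to the robot, and variables do not carry over. Pictures are saved under pics/ and viewed, and the job is handed in when it is done.

Besides the shell and the picture viewer there is one more tool, called after "Request:" as a command line: name --argument value ..., lists and objects as JSON in quotes. send_rows: Moves the arm, as the interface text tells. Its arguments: {"type":"object","properties":{"moves":{"type":"array"},"hand":{"type":"number"},"newtons":{"type":"number"}},"required":["moves"]}

```bash
mkdir -p pics; ls
cat > h.py <<'E'
from bench import r
import numpy as np, cv2
def grab(n):
    f=r.grab_frame(n); return f
def save(f,name): cv2.imwrite('pics/'+name+'.png',cv2.cvtColor(f['img'],cv2.COLOR_RGB2BGR))
def ray(f,px):
    p=cv2.undistortPoints(np.array([[px]],float),np.array(f['mtx']),np.array(f['D'],float))[0,0]
    d=np.array([p[0],-p[1],-1.]); T=np.array(f['world_to_cam']); R=T[:3,:3]; t=T[:3,3]
    return -R.T@t, R.T@d
def onz(f,px,z):
    o,d=ray(f,px); return o+d*(z-o[2])/d[2]
def proj(f,P):
    T=np.array(f['world_to_cam']); c=T[:3,:3]@np.array(P,float)+T[:3,3]
    q=np.array([[c[0],-c[1],-c[2]]])
    return cv2.projectPoints(q,np.zeros(3),np.zeros(3),np.array(f['mtx']),np.array(f['D'],float))[0][0,0]
E
python3 - <<'E'
from h import *
import pickle
F={}
for n in ['scene','top','wrist']:
    F[n]=grab(n); save(F[n],n+'0')
pickle.dump(F,open('F0.pkl','wb'))
print(r.get_obs(), r.grasp_offset)
for n in F: print(n,F[n]['mtx'],F[n]['D'],np.linalg.inv(F[n]['world_to_cam'])[:3,3])
E
```

```text
pics
{'clock': 0.15, 'joints': array([ 1.00987209,  0.47764237,  0.02234601,  1.55618026, -0.0115043 ,
        1.10928504, -0.08309618]), 'qvel': array([ 0.00027454, -0.00209544,  0.00097339, -0.00400493,  0.00114329,
       -0.00069002,  0.00063656]), 'tau': array([ 1.84359284e-03, -5.96927512e+01,  1.60979915e+00, -2.81492937e+01,
        1.26812057e-02,  6.59637444e-03,  2.88040141e-06]), 'tcp_pos': array([ 0.29512529, -0.60658103,  0.2305461 ]), 'orientation': array([-3.06011212e+00, -7.04966750e-01,  6.30216257e-04]), 'contact_force': array([ 0.0567054 , -0.17580814,  0.23447207]), 'moment': array([-0.03346418, -0.00853948,  0.0238186 ]), 'grip_width': 0.08544474390573087} 0.0187
scene [[426.02348381   0.         324.5452108 ]
 [  0.         426.02348381 196.82121025]
 [  0.           0.           1.        ]] [-0.04021013  0.          0.          0.          0.        ] [1.06100704 0.23854487 0.74186711]
top [[471.36031354   0.         321.26749566]
 [  0.         471.36031354 203.83334795]
 [  0.           0.           1.        ]] [-0.09244524  0.          0.          0.          0.        ] [0.40388818 0.06429982 1.14745169]
wrist [[351.99764231   0.         317.1936257 ]
 [  0.         351.99764231 192.79920084]
 [  0.           0.           1.        ]] [0.00079929 0.         0.         0.         0.        ] [ 0.35804704 -0.57593676  0.3729776 ]
```

View pics/scene0.png

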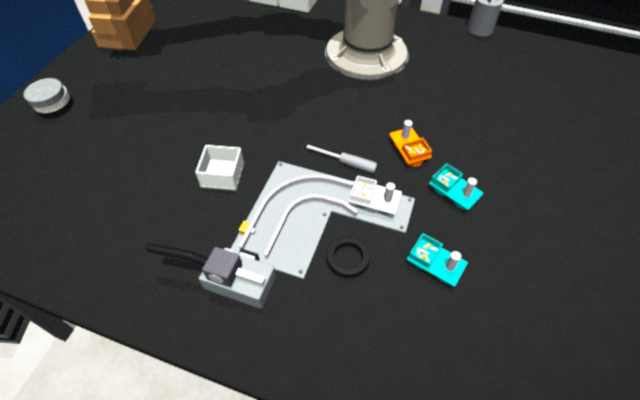

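View pics/top0.png

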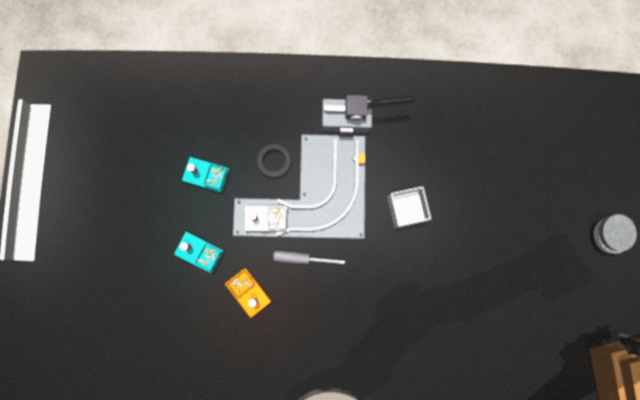

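View pics/wrist0.png

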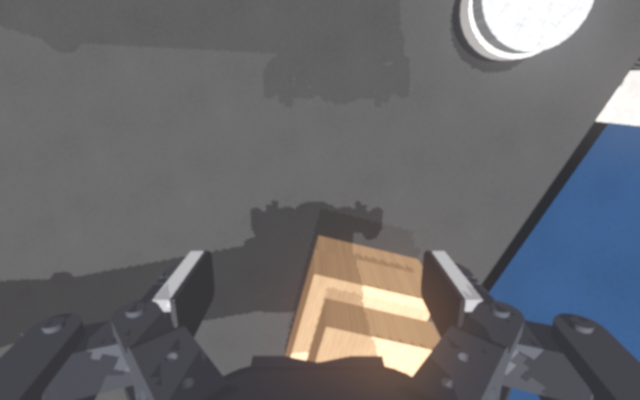

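Four carrier-like things (top view): white at (265,218) on the plate, turquoise at (205,174) and (199,252), and orange at (248,292). The white one, nose towards the mouth, is the one meant. I'll enlarge it to confirm and to pick points.

Run:
```python
import cv2
a=cv2.imread('pics/top0.png')[85:275,225:445]; cv2.imwrite('pics/top0c.png',cv2.resize(a,None,fx=3.6,fy=3.1579,interpolation=cv2.INTER_CUBIC) if 0 else cv2.resize(a,None,fx=3,fy=3,interpolation=cv2.INTER_CUBIC))
a=cv2.imread('pics/scene0.png')[140:320,190:440]; cv2.imwrite('pics/scene0c.png',cv2.resize(a,None,fx=3,fy=3,interpolation=cv2.INTER_CUBIC))
```

```text
(no output)
```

View pics/top0c.png

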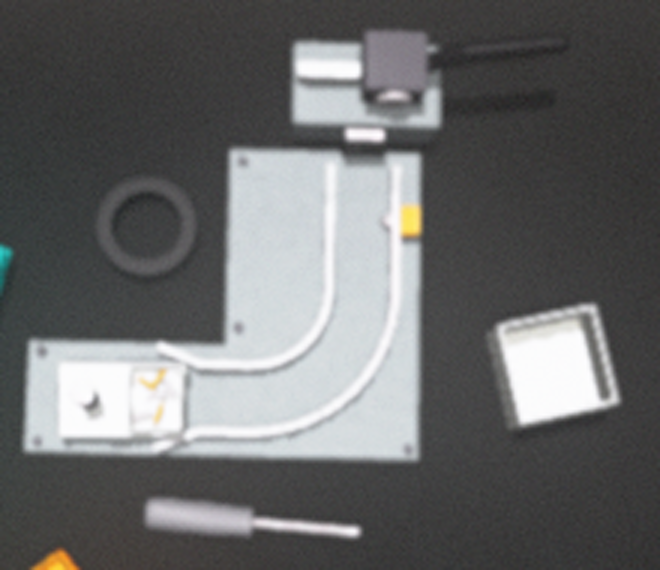

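View pics/scene0c.png

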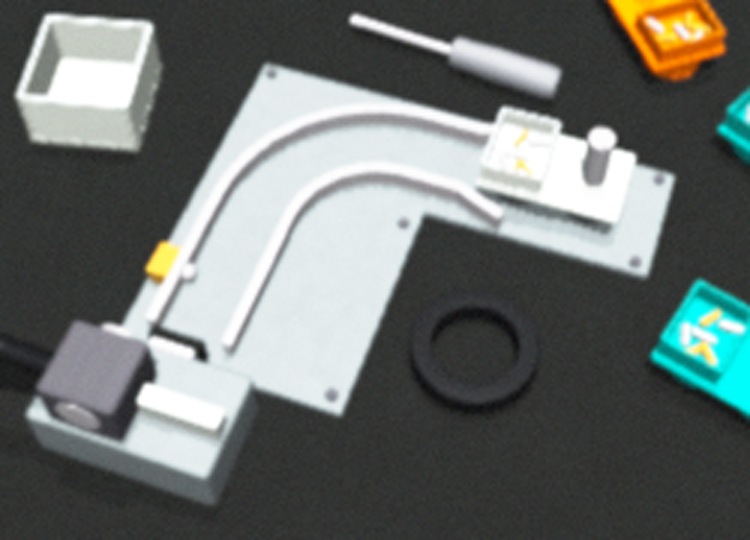

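```bash
cat > meas.py <<'E'
from h import *
import pickle
F=pickle.load(open('F0.pkl','rb')); f=F['top']; g=f['img'].astype(float).sum(2)/3
def cen(v):
    b=np.median(v); w=np.clip(v-(b+15),0,None); return (w*np.arange(len(v))).sum()/w.sum()
def lin(P):
    P=np.array(P); m=P.mean(0); u=np.linalg.svd(P-m)[2][0]; return m,u, np.abs((P-m)@np.array([-u[1],u[0]])).max()
X={}
for nm,c in [('in',336),('out',357)]:
    pts=[]
    for row in range(145,175):
        if nm=='out' and 153<=row<=165: continue
        v=g[row,c-6:c+7]; x=c-6+cen(v); pts.append(onz(f,(x,row),.021)[:2])
    X[nm]=lin(pts); print(nm,X[nm])
for nm,c in [('ein',207),('eout',229)]:
    pts=[]
    for col in range(292,304):
        v=g[c-5:c+6,col]; pts.append(onz(f,(col,c-5+cen(v)),.021)[:2])
    X[nm]=lin(pts); print(nm,X[nm])
# rail ends, columns
for c in (336,357):
    print(g[134:150,c-3:c+4].round(0).astype(int))
E
python3 meas.py
```

```text
in (array([0.66896665, 0.00605271]), array([-0.99999692,  0.00248325]), np.float64(0.0003606303391756664))
out (array([ 0.66984686, -0.04805033]), array([-0.99980238, -0.01987977]), np.float64(0.00037064898525311364))
ein (array([0.55244748, 0.09301397]), array([ 0.0208144 , -0.99978336]), np.float64(0.0001337270506575986))
eout (array([0.49792347, 0.0912584 ]), array([-0.01065897, -0.99994319]), np.float64(0.0003910978337813043))
[[ 87  89  88  91  83  70  55]
 [143 142 142 142 131 112  79]
 [188 185 185 183 178 151 109]
 [205 206 205 202 201 179 141]
 [213 216 219 215 216 197 169]
 [221 228 234 227 216 204 185]
 [225 239 244 236 222 209 198]
 [225 241 248 239 224 212 207]
 [225 242 247 240 221 214 209]
 [225 242 247 238 221 213 210]
 [226 241 246 237 221 211 212]
 [226 242 245 236 221 210 208]
 [224 241 246 237 220 210 209]
 [226 241 246 237 221 212 211]
 [223 241 245 235 220 213 207]
 [221 238 244 233 215 208 205]]
[[ 68  67  61  62  64  58  59]
 [104 108 110 104 103 102 100]
 [154 166 164 165 162 162 161]
 [183 199 201 200 200 200 199]
 [197 209 212 212 213 210 212]
 [200 215 221 222 218 213 211]
 [204 217 231 234 228 217 210]
 [201 219 238 244 235 221 212]
 [197 214 237 245 235 219 211]
 [196 212 237 243 231 216 211]
 [193 211 236 242 228 214 212]
 [197 212 237 241 226 212 210]
 [197 213 237 240 225 211 210]
 [195 211 236 240 226 214 208]
 [198 215 239 241 225 213 210]
 [199 220 242 243 227 211 208]]
```

```bash
cat > meas2.py <<'E'
from h import *
import pickle
F=pickle.load(open('F0.pkl','rb')); f=F['top']; g=f['img'].astype(float).sum(2)/3
def edge(a,b,horizontal,lo,hi,z):
    P=[]
    for k in range(a,b):
        v=g[lo:hi,k] if horizontal else g[k,lo:hi]
        d=np.abs(np.diff(v)); i=d.argmax(); s=slice(max(i-2,0),i+3); e=lo+.5+ (d[s]*np.arange(len(d))[s]).sum()/d[s].sum()
        P.append(onz(f,(k,e) if horizontal else (e,k),z)[:2])
    P=np.array(P); m=np.median(P,0)
    u=cv2.fitLine(P.astype(np.float32),cv2.DIST_HUBER,0,1e-6,1e-6).ravel(); return u
# bottom, right, left, midleft, top-left
print('bottom',edge(290,360,True,230,245,.005),edge(240,270,True,230,245,.005))
print('right',edge(175,230,False,358,372,.005))
print('left',edge(203,230,False,226,240,.005))
print('inner vert',edge(140,190,False,295,307,.005))
print('inner hor',edge(238,272,True,192,203,.005))
print('top edge',edge(304,335,True,128,142,.005))
# carrier deck z=.030 edges : rear, sides
print('rear',edge(210,228,False,238,249,.03))
print('sideL',edge(246,262,True,200,211,.03)); print('sideR',edge(246,262,True,226,236,.03))
E
python3 meas2.py; python3 -c "
import cv2
a=cv2.imread('pics/top0.png')[190:245,225:300]; cv2.imwrite('pics/top0d.png',cv2.resize(a,None,fx=10,fy=10,interpolation=cv2.INTER_CUBIC))"
```

```text
bottom [ 0.00530916 -0.99998593  0.47931176  0.01019263] [ 0.12081715 -0.99267477  0.48790273  0.19696367]
right [ 0.9999866   0.00517577  0.56474966 -0.0700167 ]
left [0.9999478  0.01021776 0.5180591  0.24877399]
inner vert [0.99997956 0.00639582 0.6574448  0.08988003]
inner hor [ 0.00834189 -0.9999652   0.5693794   0.2032724 ]
top edge [ 0.01459304 -0.9998935   0.73538274  0.04362049]
rear [0.99875957 0.04979273 0.51681477 0.21867876]
sideL [ 0.01755989 -0.9998458   0.5490784   0.1954093 ]
sideR [ 0.01918742 -0.9998159   0.4880417   0.19177535]
```

View pics/top0d.png

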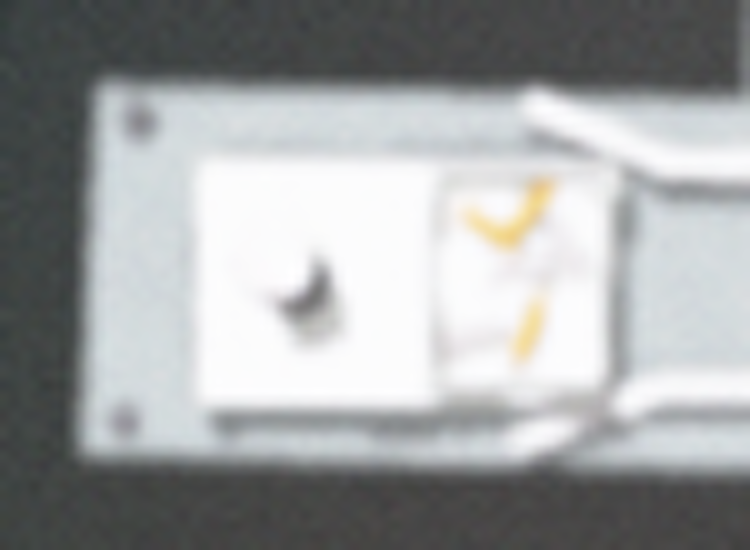

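```bash
cat >> h.py <<'E'
O=np.array([.5251,.1083]); EX=np.array([.006,-1]); EY=np.array([1,.006])
def w2t(p): d=np.array(p[:2])-O; return np.array([d@EX,d@EY])*1000
def t2w(x,y): return O+(x*EX+y*EY)/1000
from scipy.spatial.transform import Rotation as Ro
def plan(tx,ty,z,heading,push=-1):
    """shift in tool axes + turn so TCP at track(mm) tx,ty, z m; tool -x along heading (deg in track frame)"""
    o=r.get_obs(); R=Ro.from_rotvec(o['orientation']).as_matrix()
    w=t2w(tx,ty); d=np.array([*w,z])-o['tcp_pos']
    hd=np.deg2rad(heading); h=np.cos(hd)*EX+np.sin(hd)*EY
    xd=push*h; a=R[:2,:2].T@xd  # desired x axis in tool axes
    ang=np.rad2deg(np.arctan2(a[1],a[0]))
    return (R.T@d*1000).round(1), round(ang,2)
def st():
    o=r.get_obs(); R=Ro.from_rotvec(o['orientation']).as_matrix()
    hx=-R[:2,0]; print('t',round(o['clock'],2),'track',w2t(o['tcp_pos']).round(1),'z',round(o['tcp_pos'][2],4),'head',np.rad2deg(np.arctan2(hx@EY,hx@EX)).round(2),'tilt',np.rad2deg(np.arccos(-R[2,2])).round(2),'F track',np.round([o['contact_force'][:2]@EX,o['contact_force'][:2]@EY,o['contact_force'][2]],2),'w',round(o['grip_width'],4),'q',o['joints'].round(2))
E
python3 - <<'E'
from h import *
import pickle
F=pickle.load(open('F0.pkl','rb'))
a=(253.5,217.2); b=(390.3,185.7)
for n,p in (('top',a),('scene',b)):
    print(n,onz(F[n],p,.075),w2t(onz(F[n],p,.075)))
o1,d1=ray(F['top'],a); o2,d2=ray(F['scene'],b)
s=np.linalg.lstsq(np.c_[d1,-d2],o2-o1,rcond=None)[0]; print(o1+d1*s[0],o2+d2*s[1])
for x,y in ((-62,0),):print(t2w(x,y))
# check rail ends / mouth in scene
sc=F['scene']
for t in [(0,27),(0,-27),(130-27,195),(157,195),(103,90),(40,-27)]:
    print(t,proj(sc,[*t2w(*t),.021]).round(1),((proj(sc,[*t2w(*t),.021])-[190,140])*3).round(0),((proj(F['top'],[*t2w(*t),.021])-[225,85])*3).round(0))
st(); print(plan(-128,-6,.2,0), plan(-128,-6,.035,0))
E
```

```text
top [0.515637   0.19118941 0.075     ] [-82.94619271  -8.96566127]
scene [0.5209701  0.19306517 0.075     ] [-84.78995263  -3.62130783]
[0.51626913 0.19190719 0.06893348] [0.51611624 0.1926564  0.06900619]
[0.524728 0.1703  ]
(0, 27) [343.9 201.8] [462. 185.] [198. 362.]
(0, -27) [351.5 182.8] [484. 128.] [196. 429.]
(103, 195) [266.2 254.1] [228. 342.] [330. 162.]
(157, 195) [240.6 245.9] [152. 318.] [395. 164.]
(103, 90) [286.8 211.6] [291. 215.] [328. 288.]
(40, -27) [333.9 177.9] [432. 114.] [246. 430.]
t 0.15 track [ 713.5 -234.3] z 0.2305 head -64.4 tilt 0.08 F track [0.18 0.06 0.23] w 0.0854 q [ 1.01  0.48  0.02  1.56 -0.01  1.11 -0.08]
(array([ 569.5, -660.2,   31.4]), np.float64(-64.4)) (array([ 569.5, -660. ,  196.4]), np.float64(-64.4))
```

Request:
send_rows --moves '[40,-47,0,-4.5,80,-94,0,-9,120,-141,0,-13.5,160,-188,0,-18,200,-235,0,-22.5,240,-282,0,-27,280,-329,0,-31.5,320,-376,0,-36]' --hand 1

```text
clock: 1.15
tcp_pos: [0.4187, -0.127, 0.2314]
orientation: [2.691, 1.619, 0.0]
contact_force: [1.6, 0.3, -0.2]
grip_width: 0.0001
```

```bash
python3 -c "
from h import *
st(); print(plan(-128,-6,.2,0), plan(-128,-6,.035,0))"
```

```text
t 1.15 track [ 234.7 -107.8] z 0.2314 head -28.27 tilt 0.04 F track [-0.26  1.57 -0.16] w 0.0001 q [ 0.5   0.1  -0.37  2.07  0.05  0.97 -0.38]
(array([367.7, -82.1,  31.3]), np.float64(-28.27)) (array([367.7, -82.2, 196.3]), np.float64(-28.27))
```

Request:
send_rows --moves '[55,-12,0,-4,110,-24,5,-8,165,-37,10,-12,220,-49,15,-17,275,-61,20,-21,330,-74,25,-25,367,-82,31,-28.3,367,-82,31,-28.3]'

```text
clock: 2.15
tcp_pos: [0.5181, 0.237, 0.1996]
orientation: [-2.209, -2.23, -0.001]
contact_force: [-1.0, -0.4, 0.1]
grip_width: -0.0001
```

```bash
python3 -c "
from h import *
st(); print(plan(-128,-6,.1,0), plan(-128,-6,.035,0))
save(grab('wrist'),'w1');save(grab('scene'),'s1')"
```

```text
t 2.15 track [-128.8   -6.2] z 0.1996 head 0.19 tilt 0.14 F track [ 0.38 -1.04  0.11] w -0.0001 q [-0.04  0.41 -0.63  1.81  0.27  1.01 -0.77]
(array([-0.9,  0.3, 99.6]), np.float64(0.19)) (array([ -1.1,   0.4, 164.6]), np.float64(0.19))
```

View pics/w1.png

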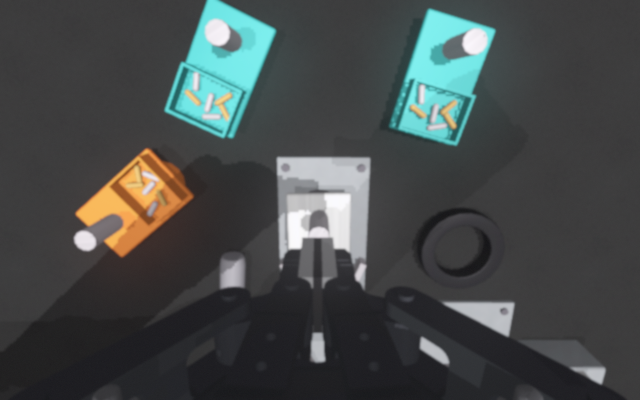

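View pics/s1.png

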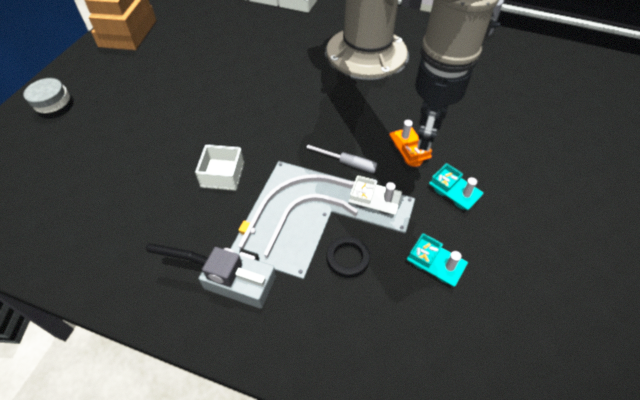

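Request:
send_rows --moves '[0,0,35,0,0,0,80,0,0,0,120,0,0,0,145,0,0,0,158,0,0,0,163,0,0,0,163,0]'

```text
clock: 3.12
tcp_pos: [0.5194, 0.2334, 0.038]
orientation: [2.217, 2.225, 0.001]
contact_force: [0.2, -0.7, -0.4]
grip_width: -0.0
```

```bash
python3 -c "
from h import *
st(); print(plan(-110,-6,.036,0), plan(-104,-6,.036,0))
save(grab('wrist'),'w2');save(grab('scene'),'s2')"; python3 -c "
import cv2
a=cv2.imread('pics/s2.png')[60:260,300:500]; cv2.imwrite('pics/s2c.png',cv2.resize(a,None,fx=3,fy=3,interpolation=cv2.INTER_CUBIC))"
```

```text
t 3.12 track [-125.1   -5. ] z 0.038 head -0.14 tilt 0.06 F track [ 0.66  0.25 -0.45] w -0.0 q [-0.13  0.62 -0.52  1.92  0.45  0.72 -0.92]
(array([-15.1,  -1. ,   2. ]), np.float64(-0.14)) (array([-21.1,  -1. ,   2. ]), np.float64(-0.14))
```

View pics/w2.png

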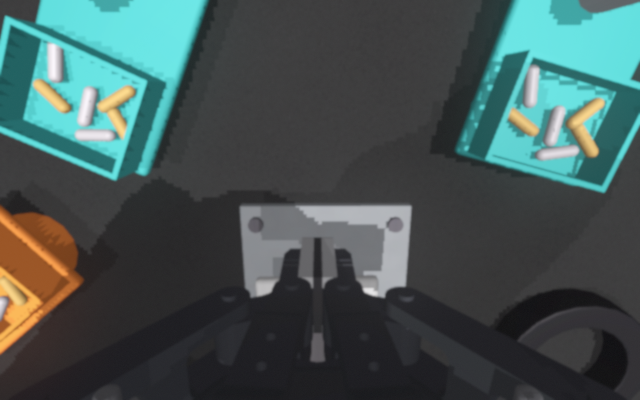

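View pics/s2c.png

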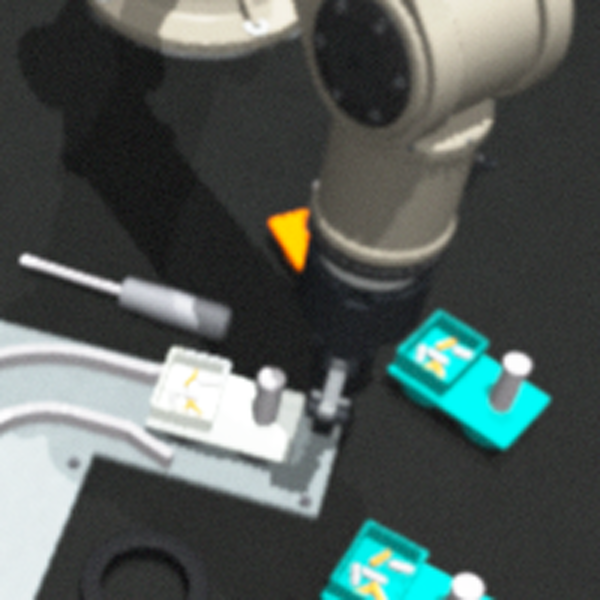

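Request:
send_rows --moves '[-3,-1,1,0,-6,-1,1,0,-9,-1,1,0,-11,-1,1,0,-13,-1,1,0,-13,-1,1,0]'

```text
clock: 3.98
tcp_pos: [0.5179, 0.2203, 0.0363]
orientation: [2.217, 2.226, -0.0]
contact_force: [-0.0, 0.2, 0.1]
grip_width: -0.0
```

```bash
python3 -c "
from h import *
st()"
```

```text
t 3.98 track [-112.1   -6.5] z 0.0363 head -0.12 tilt 0.01 F track [-0.23 -0.04  0.09] w -0.0 q [-0.11  0.61 -0.52  1.94  0.45  0.71 -0.9 ]
```

Request:
send_rows --moves '[-2,0,0,0,-4,0,0,0,-6,0,0,0,-8,0,0,0,-10,0,0,0,-12,0,0,0,-14,0,0,0,-16,0,0,0]'

```text
clock: 4.97
tcp_pos: [0.518, 0.2045, 0.0363]
orientation: [-2.217, -2.226, -0.0]
contact_force: [0.2, 1.8, -0.0]
grip_width: 0.0001
```

```bash
python3 -c "
from h import *
st(); f=grab('top'); save(f,'t3')"; python3 -c "
import cv2
a=cv2.imread('pics/t3.png')[185:250,225:310]; cv2.imwrite('pics/t3c.png',cv2.resize(a,None,fx=8,fy=8,interpolation=cv2.INTER_CUBIC))"
```

```text
t 4.97 track [-96.3  -6.6] z 0.0363 head -0.09 tilt 0.01 F track [-1.85  0.18 -0.02] w 0.0001 q [-0.09  0.6  -0.52  1.95  0.45  0.7  -0.88]
```

View pics/t3c.png

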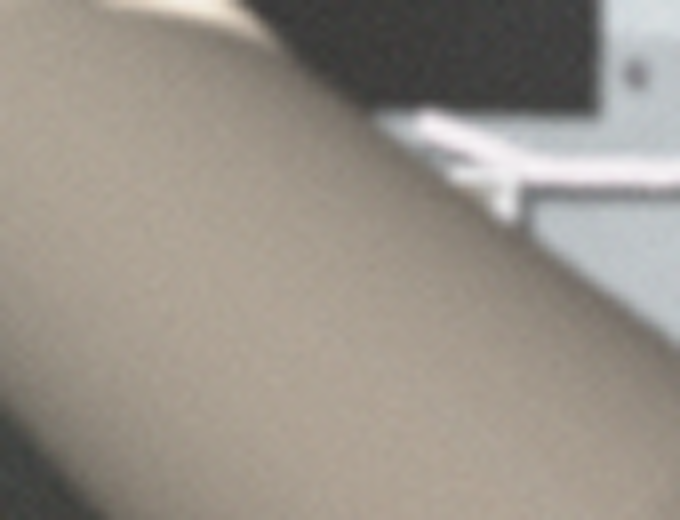

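```bash
cat > sc.py <<'E'
import sys
from h import *
f=grab('scene'); st()
a=f['img'][130:280,225:425,::-1]; cv2.imwrite('pics/'+sys.argv[1]+'.png',cv2.resize(a,None,fx=4,fy=4,interpolation=cv2.INTER_CUBIC))
import pickle; pickle.dump(f,open('fs.pkl','wb'))
E
python3 sc.py s4
```

```text
t 5.08 track [-95.9  -6.5] z 0.0363 head -0.12 tilt 0.02 F track [-0.55  0.13  0.58] w 0.0 q [-0.08  0.6  -0.52  1.95  0.45  0.7  -0.88]
```

View pics/s4.png

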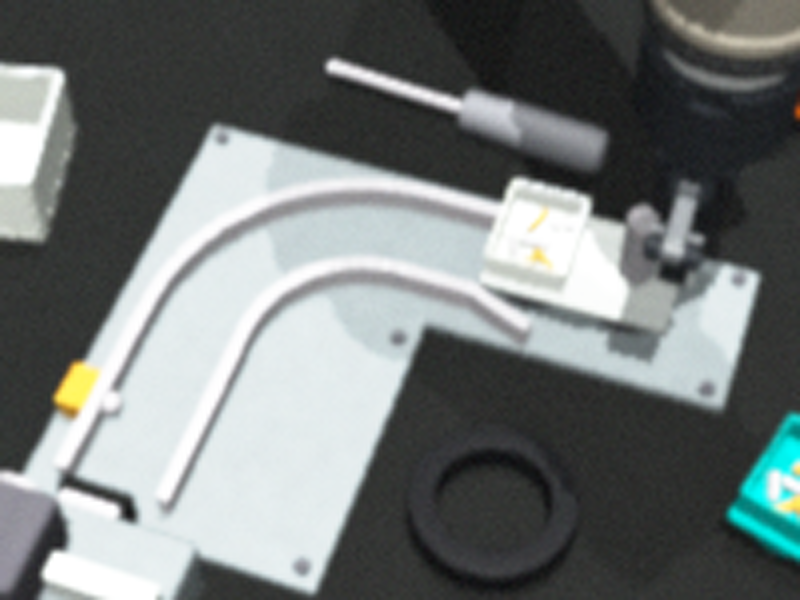

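Request:
send_rows --moves '[-2,0,0,0,-4,0,0,0,-6,0,0,0,-8,0,0,0,-10,0,0,0,-12,0,0,0,-14,0,0,0,-16,0,0,0]'

```text
clock: 6.08
tcp_pos: [0.5181, 0.1885, 0.0363]
orientation: [2.217, 2.226, 0.0]
contact_force: [-0.2, 2.3, -0.4]
grip_width: -0.0002
```

```bash
python3 sc.py s5
```

```text
t 6.12 track [-79.8  -6.5] z 0.0363 head -0.12 tilt 0.02 F track [-2.44  0.39  2.5 ] w 0.0003 q [-0.06  0.6  -0.52  1.97  0.45  0.69 -0.85]
```

View pics/s5.png

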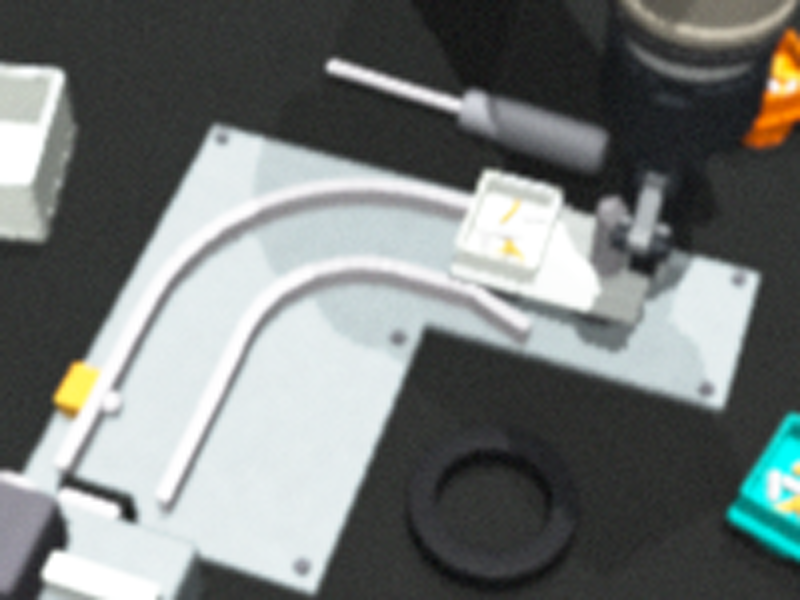

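Request:
send_rows --moves '[-2,0,0,0,-4,0,0,0,-6,0,0,0,-8,0,0,0,-10,0.5,0,0,-12,1,0,0,-14,1.5,0,0,-16,2,0,0]'

```text
clock: 7.12
tcp_pos: [0.5202, 0.1724, 0.0363]
orientation: [2.217, 2.226, 0.0]
contact_force: [-0.7, 2.2, 0.1]
grip_width: 0.0001
```

```bash
python3 sc.py s6
```

```text
t 7.17 track [-63.8  -4.4] z 0.0363 head -0.12 tilt 0.02 F track [-1.88  0.11  1.08] w -0.0001 q [-0.03  0.59 -0.52  1.97  0.45  0.69 -0.82]
```

View pics/s6.png

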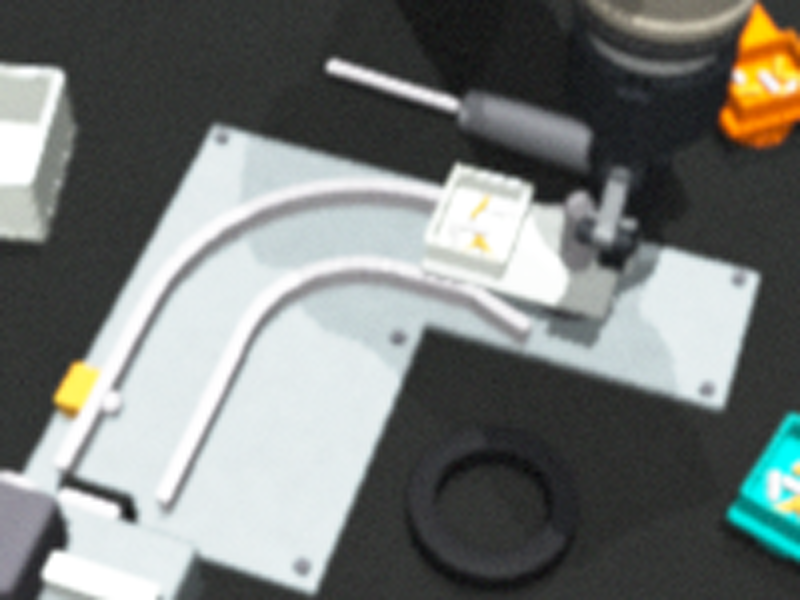

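Request:
send_rows --moves '[-2,0.5,0,0,-4,1,0,0,-6,1.5,0,0,-8,2,0,0,-10,2.5,0,0,-12,3,0,0,-14,3.5,0,0,-16,4,0,0]'

```text
clock: 8.18
tcp_pos: [0.5242, 0.1564, 0.0363]
orientation: [2.217, 2.226, -0.0]
contact_force: [-0.8, 1.9, 0.3]
grip_width: -0.0002
```

```bash
python3 sc.py s7
```

```text
t 8.22 track [-47.7  -0.5] z 0.0363 head -0.12 tilt 0.02 F track [-2.13  0.6   1.04] w 0.0001 q [ 0.    0.59 -0.52  1.98  0.45  0.69 -0.79]
```

View pics/s7.png

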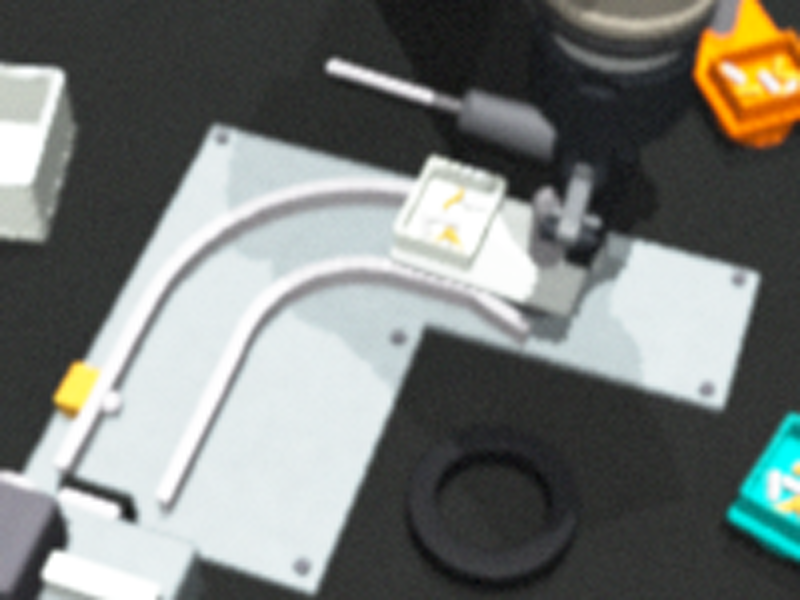

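Run:
```python
from h import *
import pickle; f=pickle.load(open('fs.pkl','rb'))
for p in [(543,193)]: print(w2t(onz(f,(p[0]/4+225,p[1]/4+130),.075)))
for d in (18,20,22): print(d,(proj(f,[*t2w(-47.7+d,0),.075])-[225,130])*4)
```

```text
[-23.79934887  -2.18499179]
18 [553.04390219 199.23319925]
20 [549.22591252 198.19466329]
22 [545.41110837 197.15704168]
```

Request:
send_rows --moves '[-3,0,0,0,-6,0,0,0,-9,0,0,0,-12,0,0,0,-15,0,0,0,-18,0,0,0,-21,0,0,0,-24,0,0,0]'

```text
clock: 9.22
tcp_pos: [0.5243, 0.1324, 0.0363]
orientation: [2.217, 2.226, 0.0]
contact_force: [0.1, 0.8, 1.0]
grip_width: 0.0001
```

Request:
send_rows --moves '[-3,0,0,0,-6,0,0,0,-9,0,0,0,-12,0,0,0,-15,0,0,0,-18,0,0,0]'

```text
clock: 9.98
tcp_pos: [0.5243, 0.1144, 0.0363]
orientation: [2.217, 2.226, 0.0]
contact_force: [-0.1, 1.8, 0.8]
grip_width: -0.0001
```

```bash
python3 sc.py s8
```

```text
t 10.03 track [-5.5 -0.7] z 0.0363 head -0.13 tilt 0.03 F track [-2.18 -0.4   0.5 ] w -0.0 q [ 0.08  0.58 -0.52  2.    0.45  0.68 -0.72]
```

View pics/s8.png

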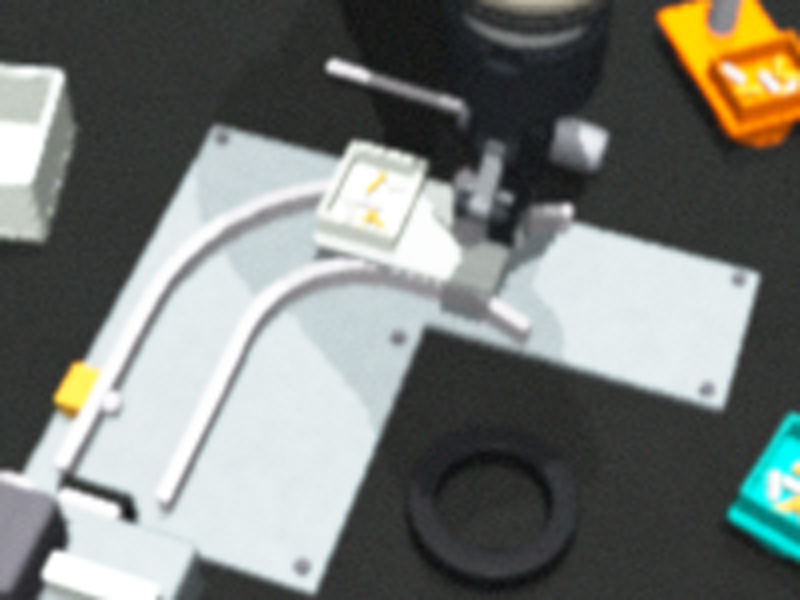

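```bash
cat > path.py <<'E'
import sys
from h import *
D=20.5
def path(S):
    out=[]
    for s in S:
        if s<40: p=(s,0.);th=0
        elif s<40+45*np.pi: th=(s-40)/90; p=(40+90*np.sin(th),90-90*np.cos(th))
        else: th=np.pi/2; p=(130,90+s-40-45*np.pi)
        lead=np.deg2rad(3)*np.clip((s-25)/15,0,1)*np.clip((40+45*np.pi-s)/20,0,1)
        h=th+lead; x,y=p[0]-D*np.cos(h),p[1]-D*np.sin(h)
        d,a=plan(x,y,.036,np.rad2deg(h)); out.append([float(d[0]),float(d[1]),float(d[2]),float(a)])
    return out
if __name__=='__main__':
    s0,ds,n=map(float,sys.argv[1:4]); st()
    for q in path(s0+ds*np.arange(1,int(n)+1)): print(q)
E
python3 path.py 15 3 8
```

```text
t 10.03 track [-5.5 -0.7] z 0.0363 head -0.13 tilt 0.03 F track [-2.18 -0.4   0.5 ] w -0.0 q [ 0.08  0.58 -0.52  2.    0.45  0.68 -0.72]
[-3.0, 0.7, 0.3, -0.13]
[-6.0, 0.7, 0.3, -0.13]
[-9.0, 0.7, 0.3, -0.13]
[-12.0, 0.6, 0.3, -0.53]
[-15.0, 0.4, 0.3, -1.13]
[-18.0, 0.2, 0.3, -1.73]
[-21.0, -0.0, 0.3, -2.33]
[-24.0, -0.2, 0.3, -2.93]
```

Request:
send_rows --moves '[-3,0.3,0,0,-6,0.5,0,0,-9,0.5,0,0,-12,0.5,0,-0.5,-15,0.4,0,-1.1,-18,0.2,0,-1.7,-21,0,0,-2.3,-24,-0.2,0,-2.9]'

```text
clock: 11.02
tcp_pos: [0.5241, 0.0902, 0.0362]
orientation: [-2.159, -2.282, 0.0]
contact_force: [0.0, 3.3, -0.8]
grip_width: -0.0
```

```bash
python3 path.py 39 3 8;python3 sc.py s9
```

```text
t 11.03 track [18.1 -1.1] z 0.0362 head 2.83 tilt 0.02 F track [-3.32  0.05 -0.77] w -0.0 q [ 0.13  0.58 -0.53  2.01  0.46  0.67 -0.64]
[-3.5, -0.6, 0.2, -1.44]
[-6.5, -1.3, 0.2, -3.35]
[-9.5, -1.9, 0.2, -5.26]
[-12.6, -2.4, 0.2, -7.17]
[-15.7, -2.8, 0.2, -9.08]
[-18.8, -3.1, 0.2, -10.99]
[-21.9, -3.3, 0.2, -12.9]
[-25.0, -3.4, 0.2, -14.81]
t 11.07 track [18.6 -1.1] z 0.0362 head 2.83 tilt 0.04 F track [-0.94 -2.35  0.35] w -0.0 q [ 0.13  0.58 -0.53  2.01  0.46  0.67 -0.64]
```

View pics/s9.png

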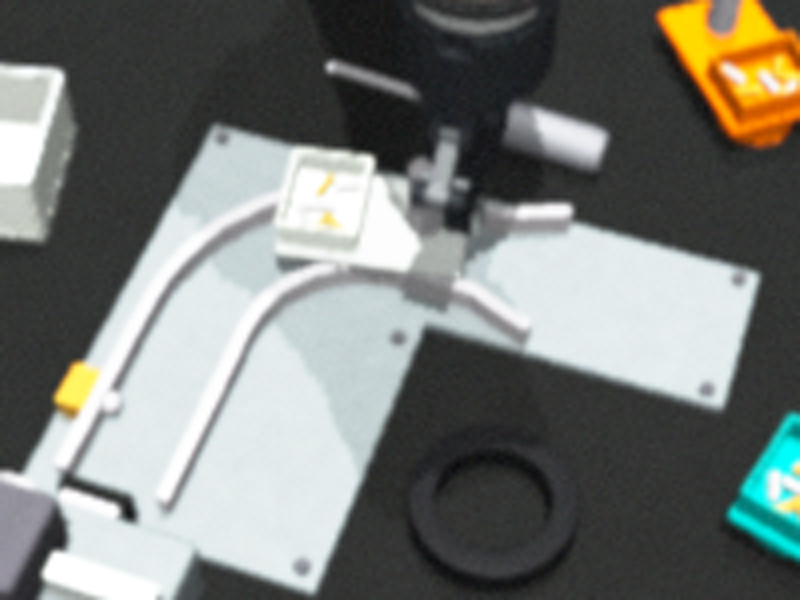

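Request:
send_rows --moves '[-3,-0.6,0,-1.5,-6,-1.2,0,-3.4,-9,-1.8,0,-5.3,-12,-2.3,0,-7.2,-15,-2.7,0,-9,-18,-3,0,-11,-21,-3.2,0,-13,-24,-3.3,0,-14.8]'

```text
clock: 12.08
tcp_pos: [0.5222, 0.0662, 0.0363]
orientation: [-1.845, -2.542, 0.0]
contact_force: [-2.7, 2.1, 0.2]
grip_width: -0.0002
```

```bash
python3 path.py 63 3 8;python3 sc.py s10
```

```text
t 12.07 track [42.1 -3.2] z 0.0363 head 17.71 tilt 0.01 F track [-2.13 -2.69  0.21] w -0.0002 q [ 0.23  0.58 -0.6   2.02  0.51  0.69 -0.38]
[-4.0, -1.2, 0.3, -1.84]
[-7.1, -1.9, 0.3, -3.75]
[-10.1, -2.5, 0.3, -5.66]
[-13.2, -3.0, 0.3, -7.57]
[-16.3, -3.4, 0.3, -9.48]
[-19.4, -3.7, 0.3, -11.39]
[-22.5, -3.9, 0.3, -13.3]
[-25.6, -3.9, 0.3, -15.21]
t 12.12 track [42.6 -3.1] z 0.0362 head 17.75 tilt 0.03 F track [-1.68 -2.05  0.41] w -0.0001 q [ 0.23  0.58 -0.59  2.02  0.51  0.69 -0.38]
```

View pics/s10.png

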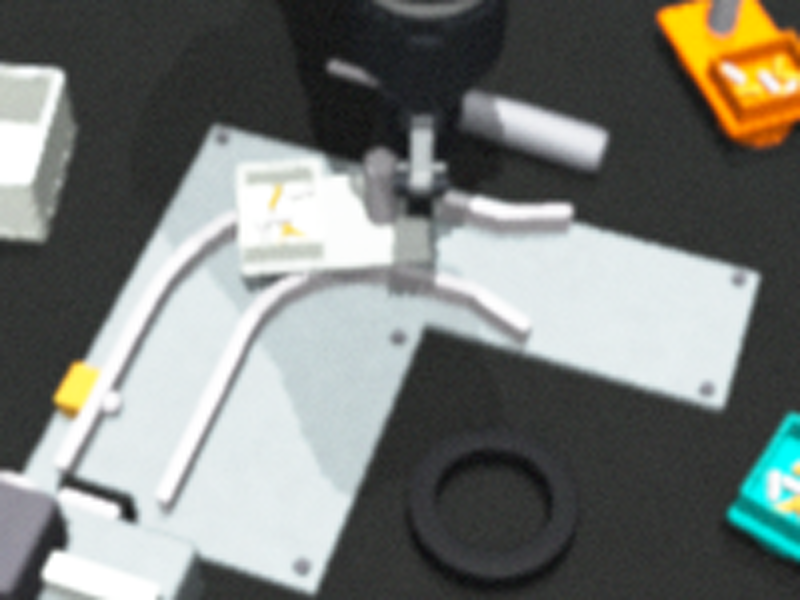

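Request:
send_rows --moves '[-3.3,-0.8,0,-1.9,-6.3,-1.6,0,-3.8,-9.4,-2.3,0,-5.7,-12.5,-2.9,0,-7.6,-15.6,-3.3,0,-9.5,-18.7,-3.6,0,-11.4,-21.8,-3.8,0,-13.3,-25,-3.9,0,-15.2]'

```text
clock: 13.12
tcp_pos: [0.5261, 0.0412, 0.0363]
orientation: [-1.493, -2.764, 0.0]
contact_force: [-2.8, 1.5, 0.7]
grip_width: -0.0003
```

```bash
python3 path.py 87 3 8;python3 sc.py s11
```

```text
t 13.12 track [67.1  0.6] z 0.0363 head 32.92 tilt 0.02 F track [-1.56 -2.77  0.68] w -0.0003 q [ 0.32  0.6  -0.66  2.02  0.56  0.71 -0.11]
[-3.6, -0.9, 0.3, -1.91]
[-6.7, -1.6, 0.3, -3.82]
[-9.7, -2.2, 0.3, -5.73]
[-12.8, -2.6, 0.3, -7.64]
[-15.9, -3.0, 0.3, -9.55]
[-19.0, -3.3, 0.3, -11.46]
[-22.1, -3.5, 0.3, -13.37]
[-25.2, -3.6, 0.3, -15.28]
t 13.18 track [67.7  0.8] z 0.0362 head 32.96 tilt 0.03 F track [-0.95 -3.08  0.74] w 0.0004 q [ 0.32  0.6  -0.66  2.01  0.56  0.71 -0.11]
```

View pics/s11.png

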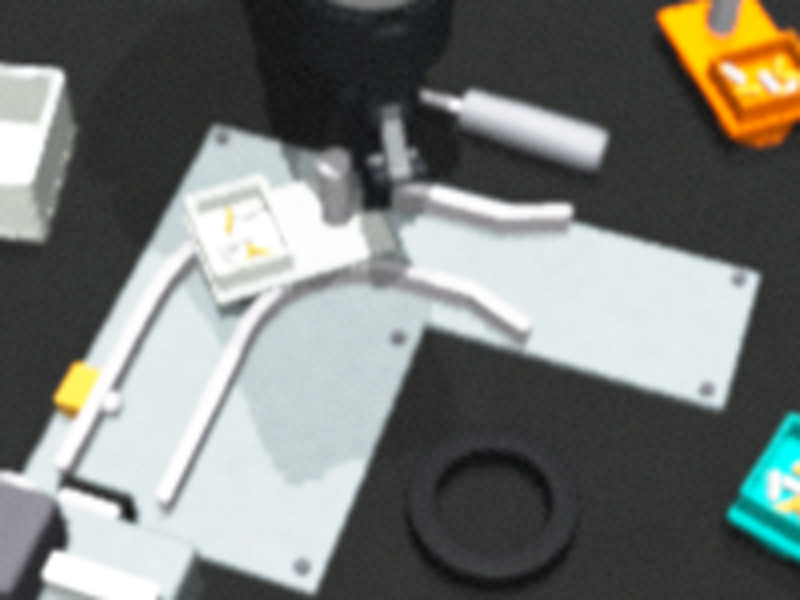

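Run:
```python
from h import *
import pickle; f=pickle.load(open('fs.pkl','rb'))
th=47/90; p=np.array([40+90*np.sin(th),90-90*np.cos(th)]); print('expected',p, (proj(f,[*t2w(*p),.075])-[225,130])*4)
q=w2t(onz(f,(333/4+225,160/4+130),.075)); print(q)
o=w2t(r.get_obs()['tcp_pos']); h=np.deg2rad(33); 
for a in (p,q): d=a-o; print(d@[np.cos(h),np.sin(h)], d@[-np.sin(h),np.cos(h)])
```

```text
expected [84.89266568 11.99584262] [331.29537512 157.9421808 ]
[83.59200449 12.99407552]
20.495296668178998 -0.01805899662792501
19.948147004683054 1.5275204095927069
```

Post where expected, well centred on the fingers. Continuing.

Request:
send_rows --moves '[-3.2,-0.7,0,-1.9,-6.3,-1.4,0,-3.8,-9.4,-2.1,0,-5.7,-12.5,-2.6,0,-7.6,-15.6,-3,0,-9.5,-18.7,-3.3,0,-11.4,-21.8,-3.5,0,-13.3,-25,-3.6,0,-15.2]'

```text
clock: 14.18
tcp_pos: [0.5368, 0.0182, 0.0362]
orientation: [-1.114, -2.937, 0.001]
contact_force: [-4.3, 1.1, 0.6]
grip_width: -0.0004
```

```bash
python3 path.py 111 3 8
```

```text
t 14.18 track [90.1 11.2] z 0.0362 head 48.12 tilt 0.03 F track [-1.17 -4.27  0.59] w -0.0004 q [ 0.41  0.63 -0.72  1.99  0.61  0.74  0.16]
[-3.2, -0.7, 0.2, -1.99]
[-6.2, -1.4, 0.2, -3.9]
[-9.3, -2.0, 0.2, -5.81]
[-12.3, -2.5, 0.2, -7.72]
[-15.4, -2.9, 0.2, -9.63]
[-18.5, -3.2, 0.2, -11.54]
[-21.6, -3.3, 0.2, -13.45]
[-24.7, -3.4, 0.2, -15.36]
```

Request:
send_rows --moves '[-3.1,-0.7,0,-1.9,-6.2,-1.4,0,-3.8,-9.3,-2,0,-5.7,-12.4,-2.5,0,-7.6,-15.5,-2.9,0,-9.5,-18.5,-3.2,0,-11.4,-21.6,-3.3,0,-13.3,-24.7,-3.4,0,-15.2]'

```text
clock: 15.18
tcp_pos: [0.5532, -0.0007, 0.0363]
orientation: [-0.716, -3.059, 0.001]
contact_force: [-3.4, -1.0, -0.1]
grip_width: 0.0001
```

```bash
python3 path.py 135 3 8; python3 sc.py s12
```

```text
t 15.18 track [109.2  27.4] z 0.0363 head 63.32 tilt 0.02 F track [ 0.99 -3.4  -0.11] w 0.0001 q [ 0.47  0.67 -0.77  1.95  0.66  0.79  0.44]
[-2.9, -0.8, 0.3, -2.07]
[-5.9, -1.5, 0.3, -3.98]
[-9.0, -2.0, 0.3, -5.89]
[-12.1, -2.5, 0.3, -7.8]
[-15.2, -2.9, 0.3, -9.71]
[-18.3, -3.2, 0.3, -11.62]
[-21.4, -3.3, 0.3, -13.53]
[-24.5, -3.4, 0.3, -15.44]
t 15.22 track [109.5  27.9] z 0.0363 head 63.35 tilt 0.03 F track [ 0.67 -2.96  0.09] w 0.0003 q [ 0.48  0.67 -0.77  1.95  0.66  0.79  0.44]
```

View pics/s12.png

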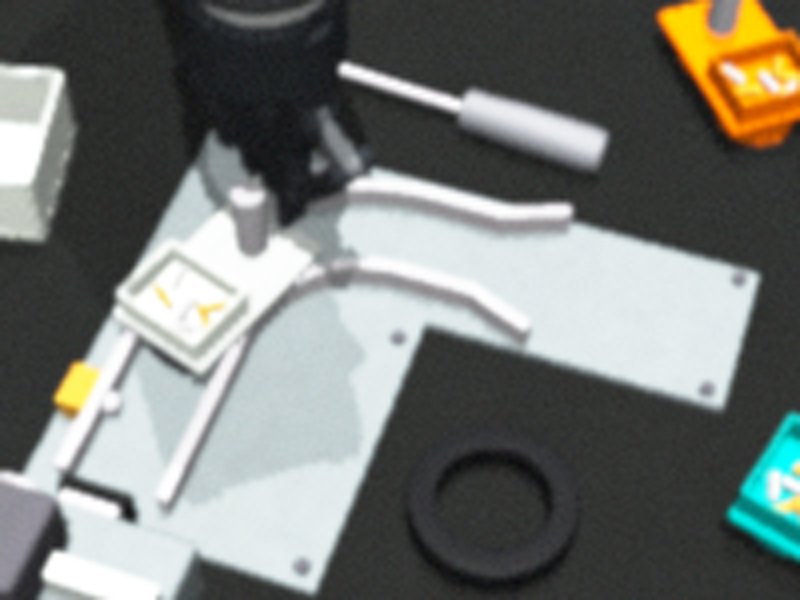

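Request:
send_rows --moves '[-3,-0.7,0,-1.9,-6,-1.4,0,-3.8,-9,-2,0,-5.7,-12.1,-2.5,0,-7.6,-15.2,-2.9,0,-9.5,-18.3,-3.2,0,-11.4,-21.4,-3.3,0,-13.3,-24.5,-3.4,0,-15.2]'

```text
clock: 16.23
tcp_pos: [0.5737, -0.0145, 0.0363]
orientation: [0.305, 3.127, -0.0]
contact_force: [-1.4, 0.1, -0.2]
grip_width: 0.0004
```

```bash
python3 path.py 159 2 8; python3 sc.py s13
```

```text
t 16.23 track [123.1  47.9] z 0.0363 head 78.52 tilt 0.01 F track [-0.13 -1.4  -0.16] w 0.0004 q [ 0.53  0.72 -0.82  1.9   0.71  0.84  0.7 ]
[-1.9, -0.7, 0.3, -1.51]
[-3.9, -1.1, 0.3, -2.54]
[-5.9, -1.4, 0.3, -3.51]
[-7.9, -1.7, 0.3, -4.49]
[-10.0, -2.0, 0.3, -5.46]
[-12.0, -2.2, 0.3, -6.43]
[-14.0, -2.3, 0.3, -7.41]
[-16.1, -2.4, 0.3, -8.38]
t 16.27 track [123.4  48.4] z 0.0363 head 78.57 tilt 0.03 F track [-1.04 -0.   -0.07] w -0.0001 q [ 0.53  0.72 -0.82  1.9   0.71  0.84  0.71]
```

View pics/s13.png

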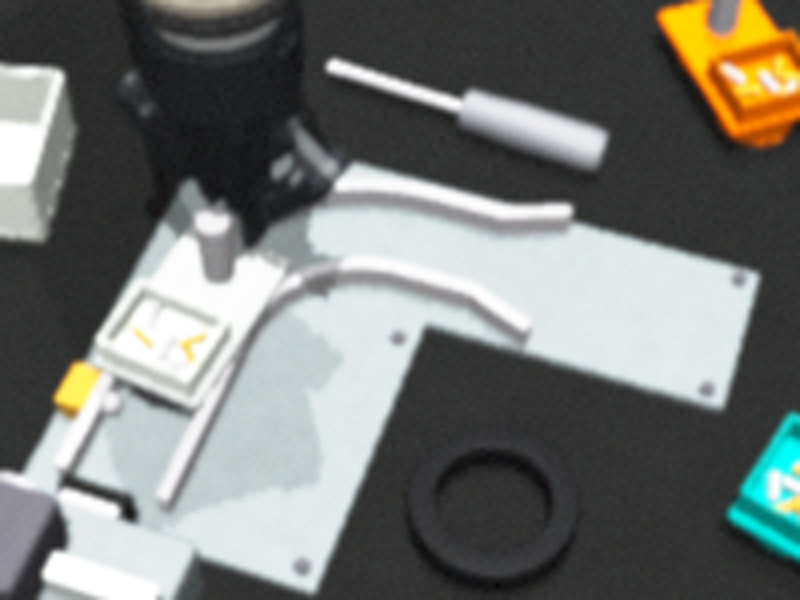

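Request:
send_rows --moves '[-2,-0.6,0,-1.5,-4,-1,0,-2.5,-6,-1.4,0,-3.5,-8,-1.7,0,-4.5,-10,-2,0,-5.5,-12,-2.2,0,-6.4,-14,-2.3,0,-7.4]'

```text
clock: 17.15
tcp_pos: [0.5854, -0.0192, 0.036]
orientation: [-0.104, -3.137, 0.001]
contact_force: [-7.3, 0.9, 4.3]
grip_width: 0.0002
```

```bash
python3 path.py 173 1.5 8
```

```text
t 17.15 track [127.8  59.5] z 0.036 head 85.88 tilt 0.17 F track [-0.96 -7.3   4.31] w 0.0002 q [ 0.54  0.75 -0.85  1.87  0.73  0.87  0.83]
[-3.2, -0.5, 0.0, -0.78]
[-4.7, -0.8, 0.0, -1.51]
[-6.2, -1.0, 0.0, -2.24]
[-7.7, -1.2, 0.0, -2.97]
[-9.2, -1.4, 0.0, -3.7]
[-10.7, -1.4, 0.0, -4.12]
[-12.2, -1.3, 0.0, -4.12]
[-13.7, -1.2, 0.0, -4.12]
```

Request:
send_rows --moves '[-0.5,-0.1,0,-0.5,-1,-0.2,0,-1,-1.5,-0.3,0,-1.5]'

```text
clock: 17.52
tcp_pos: [0.5881, -0.0198, 0.0361]
orientation: [-0.063, -3.141, 0.0]
contact_force: [-3.4, -0.3, -1.0]
grip_width: 0.0
```

```bash
python3 sc.py s14
```

```text
t 17.57 track [128.6  62.5] z 0.0361 head 87.35 tilt 0.0 F track [-0.16 -2.36 -2.16] w -0.0001 q [ 0.55  0.75 -0.85  1.86  0.73  0.87  0.86]
```

View pics/s14.png

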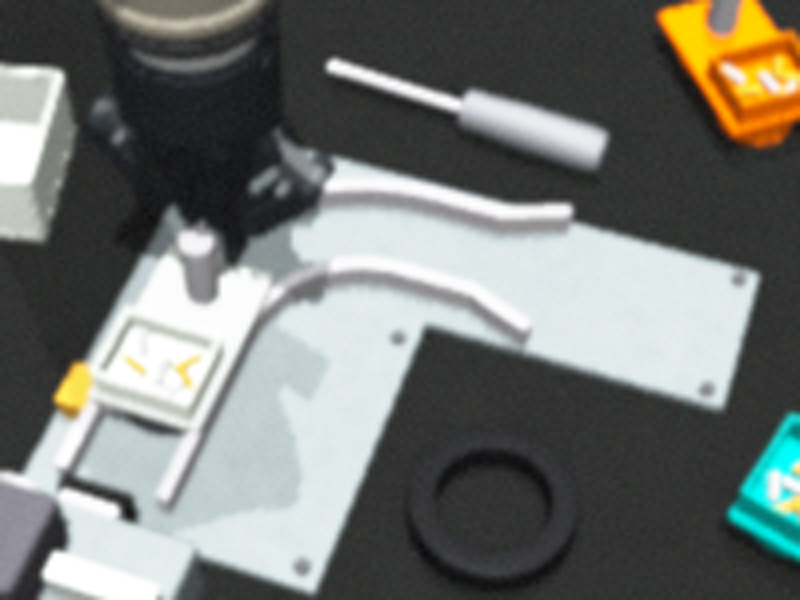

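Request:
send_rows --moves '[-0.7,0,0,-0.5,-1.4,0,0,-1,-2.1,0,0,-1.4,-2.8,0,0,-1.8]'

```text
clock: 18.08
tcp_pos: [0.5899, -0.02, 0.0362]
orientation: [-0.014, -3.139, 0.001]
contact_force: [-8.7, -0.1, 3.5]
grip_width: -0.0001
```

```bash
python3 -c "
from h import *
st()"
```

```text
t 18.07 track [128.7  64. ] z 0.0362 head 89.13 tilt 0.14 F track [ 0.07 -8.69  3.47] w -0.0001 q [ 0.55  0.76 -0.86  1.86  0.74  0.88  0.89]
```

Request:
send_rows --moves '[-0.4,0,0,-0.2,-0.8,0,0,-0.4,-1.2,0,0,-0.5]'

```text
clock: 18.45
tcp_pos: [0.5902, -0.0199, 0.0361]
orientation: [-0.001, -3.138, 0.002]
contact_force: [-11.2, 0.1, 6.6]
grip_width: -0.0
```

```bash
python3 -c "
from h import *
st()"
```

```text
t 18.45 track [128.6  64.3] z 0.0361 head 89.63 tilt 0.24 F track [ -0.17 -11.19   6.55] w -0.0 q [ 0.55  0.76 -0.86  1.85  0.74  0.89  0.9 ]
```

Request:
send_rows --moves '[-0.5,0,0,0,-1,0,0,0]'

```text
clock: 18.7
tcp_pos: [0.5911, -0.0197, 0.0361]
orientation: [-0.0, -3.138, 0.001]
contact_force: [-10.4, 0.3, 5.4]
grip_width: -0.0
```

```bash
python3 sc.py s15
```

```text
t 18.75 track [128.5  65.4] z 0.0361 head 89.64 tilt 0.23 F track [-0.42 -9.32  4.67] w 0.0001 q [ 0.55  0.76 -0.86  1.85  0.74  0.89  0.9 ]
```

View pics/s15.png

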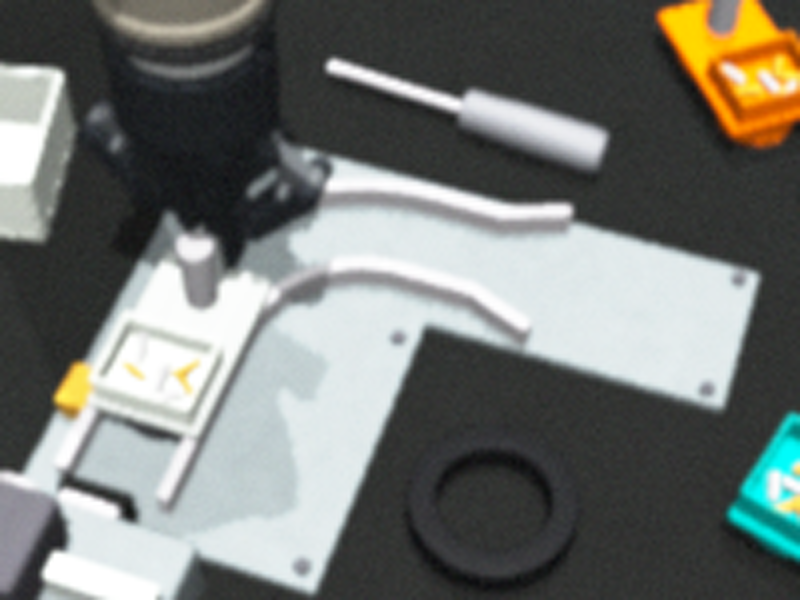

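Request:
send_rows --moves '[-0.5,0,0,0,-1,0,0,0,-1.5,0,0,0,-2,0,0,0]'

```text
clock: 19.25
tcp_pos: [0.5933, -0.0198, 0.0362]
orientation: [-0.0, -3.138, 0.001]
contact_force: [-8.8, -0.9, 5.1]
grip_width: 0.0001
```

```bash
python3 -c "
from h import *
st()"
```

```text
t 19.25 track [128.5  67.5] z 0.0362 head 89.64 tilt 0.21 F track [ 0.85 -8.83  5.12] w 0.0001 q [ 0.55  0.76 -0.86  1.85  0.74  0.89  0.9 ]
```

Request:
send_rows --moves '[-0.6,0,0,0,-1.2,0,0,0,-1.8,0,0,0,-2.4,0,0,0,-3,0,0,0,-3.6,0,0,0]'

```text
clock: 20.0
tcp_pos: [0.5973, -0.0198, 0.0362]
orientation: [-0.001, -3.139, 0.001]
contact_force: [-7.9, 0.2, 3.6]
grip_width: 0.0001
```

Request:
send_rows --moves '[-0.6,0,0,0,-1.2,0,0,0,-1.8,0,0,0,-2.4,0,0,0]'

```text
clock: 20.5
tcp_pos: [0.6, -0.0198, 0.0362]
orientation: [-0.001, -3.139, 0.001]
contact_force: [-7.1, -0.1, 2.1]
grip_width: 0.0
```

```bash
python3 -c "
from h import *
st()"
```

```text
t 20.5 track [128.6  74.1] z 0.0362 head 89.63 tilt 0.14 F track [ 0.05 -7.11  2.09] w 0.0 q [ 0.54  0.77 -0.86  1.83  0.74  0.9   0.9 ]
```

Request:
send_rows --moves '[-0.6,0,0,0,-1.2,0,0,0,-1.8,0,0,0,-2.4,0,0,0,-3,0,0,0,-3.6,0,0,0,-4.2,0,0,0,-4.8,0,0,0]'

```text
clock: 21.5
tcp_pos: [0.6053, -0.0199, 0.0362]
orientation: [-0.001, -3.14, 0.001]
contact_force: [-5.8, -0.8, 1.1]
grip_width: -0.0001
```

Request:
send_rows --moves '[-0.6,0,0,0,-1.2,0,0,0,-1.8,0,0,0,-2.4,0,0,0,-3,0,0,0,-3.6,0,0,0,-4.2,0,0,0,-4.8,0,0,0]'

```text
clock: 22.5
tcp_pos: [0.611, -0.02, 0.0363]
orientation: [0.002, 3.141, 0.0]
contact_force: [-3.6, 0.1, -1.0]
grip_width: 0.0001
```

```bash
python3 sc.py s16
```

```text
t 22.55 track [128.8  85.3] z 0.0363 head 89.59 tilt 0.02 F track [ 0.72 -2.84 -1.69] w 0.0002 q [ 0.54  0.78 -0.85  1.81  0.74  0.91  0.91]
```

View pics/s16.png

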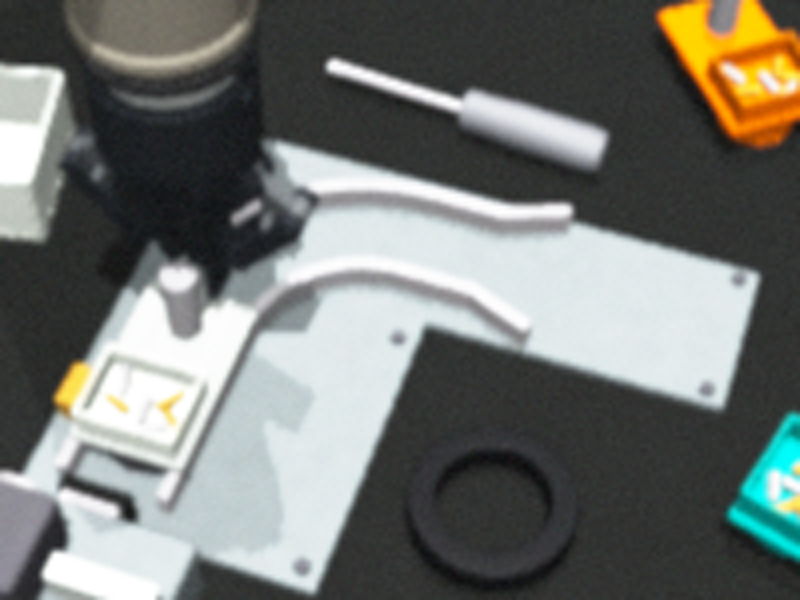

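Request:
send_rows --moves '[-0.7,0,0,0,-1.4,0,0,0,-2.1,0,0,0,-2.8,0,0,0,-3.5,0,0,0,-4.2,0,0,0,-4.9,0,0,0,-5.6,0,0,0]'

```text
clock: 23.55
tcp_pos: [0.6167, -0.0199, 0.0364]
orientation: [0.002, 3.141, 0.0]
contact_force: [-2.7, 0.7, -0.3]
grip_width: -0.0003
```

Request:
send_rows --moves '[-0.5,0,0,0,-1,0,0,0,-1.5,0,0,0,-2,0,0,0]'

```text
clock: 24.05
tcp_pos: [0.6186, -0.0199, 0.0365]
orientation: [0.002, 3.141, 0.0]
contact_force: [-2.5, 0.7, 0.4]
grip_width: 0.0002
```

```bash
python3 -c "
from h import *
st()"
```

```text
t 24.05 track [128.7  92.8] z 0.0365 head 89.6 tilt 0.02 F track [-0.73 -2.5   0.41] w 0.0002 q [ 0.53  0.79 -0.85  1.79  0.74  0.92  0.92]
```

Request:
send_rows --moves '[-0.5,0,0,0,-1,0,0,0,-1.5,0,0,0,-2,0,0,0]'

```text
clock: 24.55
tcp_pos: [0.6205, -0.0199, 0.0363]
orientation: [0.002, 3.142, 0.0]
contact_force: [-2.5, -0.3, 1.6]
grip_width: 0.0001
```

Request:
send_rows --moves '[-0.5,0,0,0,-1,0,0,0,-1.5,0,0,0]'

```text
clock: 24.92
tcp_pos: [0.622, -0.0199, 0.0363]
orientation: [0.002, 3.142, -0.0]
contact_force: [-2.8, 0.5, 1.1]
grip_width: 0.0001
```

Request:
send_rows --moves '[-0.5,0,0,0,-1,0,0,0,-1.5,0,0,0,-2,0,0,0]'

```text
clock: 25.42
tcp_pos: [0.624, -0.0199, 0.0363]
orientation: [0.002, 3.142, -0.0]
contact_force: [-1.8, 0.4, 1.5]
grip_width: 0.0002
```

```bash
python3 sc.py s17
```

```text
t 25.48 track [128.9  98.2] z 0.0363 head 89.59 tilt 0.0 F track [-0.29 -2.49  1.22] w -0.0001 q [ 0.53  0.8  -0.85  1.77  0.74  0.92  0.92]
```

View pics/s17.png

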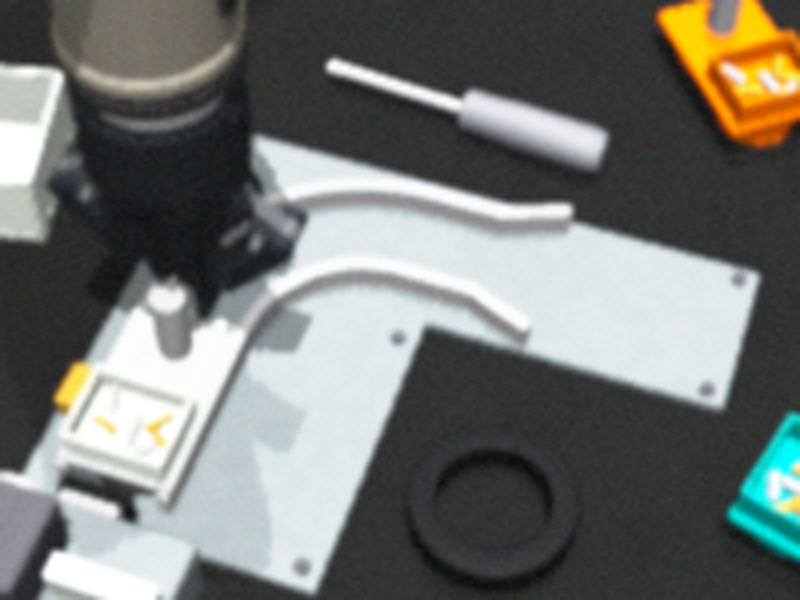

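Request:
send_rows --moves '[-0.5,0,0,0,-1,0,0,0,-1.5,0,0,0,-2,0,0,0]'

```text
clock: 25.98
tcp_pos: [0.626, -0.0199, 0.0363]
orientation: [0.002, 3.142, -0.0]
contact_force: [-1.8, 0.4, 1.8]
grip_width: -0.0
```

Request:
send_rows --moves '[-0.4,0,0,0,-0.8,0,0,0,-1.2,0,0,0]'

```text
clock: 26.35
tcp_pos: [0.6272, -0.02, 0.0363]
orientation: [0.002, 3.142, -0.0]
contact_force: [-1.7, 0.0, 1.7]
grip_width: 0.0002
```

Request:
send_rows --moves '[-0.5,0,0,0,-1,0,0,0,-1.5,0,0,0,-2,0,0,0]'

```text
clock: 26.85
tcp_pos: [0.6292, -0.02, 0.0363]
orientation: [0.002, 3.142, -0.0]
contact_force: [-2.6, -0.3, 1.7]
grip_width: 0.0001
```

Request:
send_rows --moves '[-0.4,0,0,0,-0.8,0,0,0,-1.2,0,0,0]'

```text
clock: 27.22
tcp_pos: [0.6304, -0.0199, 0.0363]
orientation: [-0.002, -3.142, 0.0]
contact_force: [-1.7, 0.4, 0.6]
grip_width: 0.0001
```

Request:
send_rows --moves '[-0.5,0,0,0,-1,0,0,0,-1.5,0,0,0,-2,0,0,0]'

```text
clock: 27.72
tcp_pos: [0.6324, -0.02, 0.0363]
orientation: [0.002, 3.142, -0.0]
contact_force: [-2.2, 0.1, 0.3]
grip_width: -0.0001
```

Request:
send_rows --moves '[-0.4,0,0,0,-0.8,0,0,0,-1.2,0,0,0]'

```text
clock: 28.1
tcp_pos: [0.6336, -0.0199, 0.0363]
orientation: [0.001, 3.142, -0.0]
contact_force: [-2.0, 0.4, 0.6]
grip_width: 0.0
```

```bash
python3 sc.py s18
```

```text
t 28.15 track [128.9 107.8] z 0.0363 head 89.6 tilt 0.01 F track [ 0.48 -2.36  0.47] w -0.0003 q [ 0.52  0.81 -0.85  1.75  0.74  0.93  0.93]
```

View pics/s18.png

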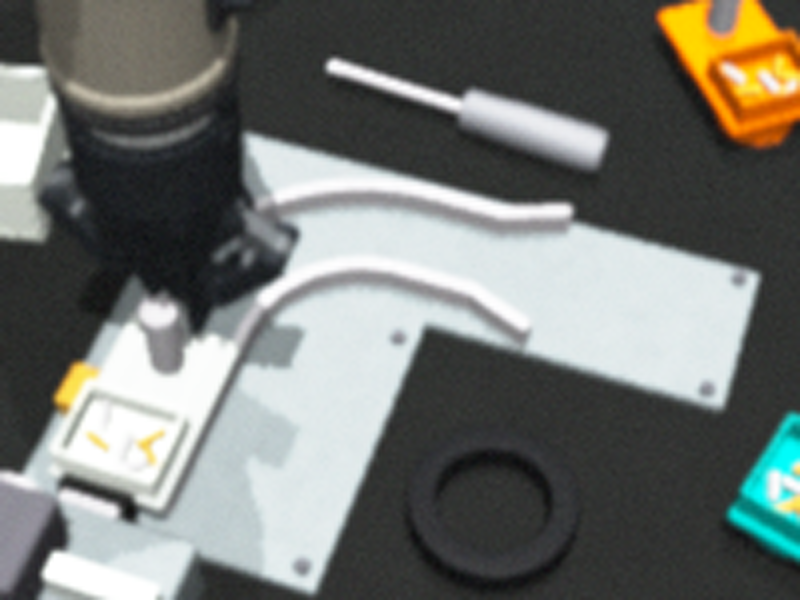

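Request:
send_rows --moves '[-0.4,0,0,0,-0.8,0,0,0,-1.2,0,0,0,-1.6,0,0,0]'

```text
clock: 28.65
tcp_pos: [0.6343, -0.02, 0.0362]
orientation: [-0.001, -3.14, 0.001]
contact_force: [-5.6, -0.0, 3.1]
grip_width: -0.0001
```

Request:
send_rows --moves '[-0.4,0,0,0,-0.8,0,0,0,-1.2,0,0,0]'

```text
clock: 29.02
tcp_pos: [0.6344, -0.0199, 0.036]
orientation: [-0.001, -3.138, 0.001]
contact_force: [-10.7, -0.5, 6.2]
grip_width: 0.0002
```

Request:
send_rows --moves '[-0.3,0,0,0,-0.6,0,0,0]'

```text
clock: 29.28
tcp_pos: [0.6343, -0.0199, 0.0359]
orientation: [-0.001, -3.136, 0.002]
contact_force: [-11.1, 0.4, 7.1]
grip_width: -0.0001
```

```bash
python3 -c "
from h import *
st()"
```

```text
t 29.27 track [128.8 108.4] z 0.0359 head 89.63 tilt 0.3 F track [ -0.44 -11.08   7.13] w -0.0001 q [ 0.52  0.81 -0.84  1.74  0.74  0.94  0.93]
```

Request:
send_rows --moves '[-0.3,0,0,0,-0.6,0,0,0,-0.6,0,0,0]'

```text
clock: 29.65
tcp_pos: [0.6343, -0.0199, 0.0357]
orientation: [-0.001, -3.135, 0.002]
contact_force: [-12.5, -0.3, 6.2]
grip_width: 0.0
```

Request:
send_rows --moves '[-0.3,0,0,0,-0.3,0,0,0,-0.3,0,0,0,-0.3,0,0,0]'

```text
clock: 30.15
tcp_pos: [0.6343, -0.0199, 0.0356]
orientation: [-0.0, -3.135, 0.002]
contact_force: [-13.5, -0.5, 6.9]
grip_width: 0.0004
```

Request:
send_rows --moves '[0,0,0,0,0,0,0,0,0,0,0,0,0,0,0,0]'

```text
clock: 30.65
tcp_pos: [0.6343, -0.0198, 0.0356]
orientation: [-0.0, -3.135, 0.002]
contact_force: [-13.1, 0.1, 6.9]
grip_width: -0.0004
```

Request:
send_rows --moves '[0,0,0,0,0,0,0,0,0,0,0,0,0,0,0,0]'

```text
clock: 31.15
tcp_pos: [0.6343, -0.0199, 0.0356]
orientation: [-0.0, -3.135, 0.002]
contact_force: [-13.3, -0.2, 7.5]
grip_width: 0.0001
```

```bash
python3 sc.py s19
```

```text
t 31.2 track [128.8 108.5] z 0.0356 head 89.64 tilt 0.4 F track [  0.26 -13.92   6.48] w -0.0001 q [ 0.52  0.81 -0.84  1.74  0.74  0.94  0.93]
```

View pics/s19.png

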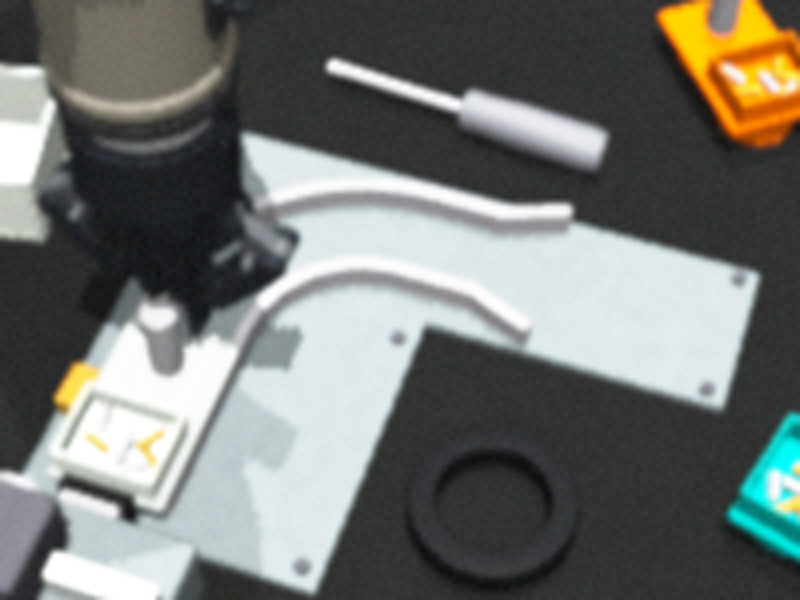

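Request:
send_rows --moves '[1,0,0,0,2,0,0,0,4,0,0,0,7,0,0,0,12,0,0,0,18,0,-1,0,25,0,-3,0,25,0,-3,0]'

```text
clock: 32.2
tcp_pos: [0.6124, -0.02, 0.0396]
orientation: [0.001, 3.142, -0.0]
contact_force: [0.7, -0.7, -0.6]
grip_width: -0.0002
```

Request:
send_rows --moves '[0,0,-15,0,0,0,-40,0,0,0,-70,0,-10,0,-100,0,-10,0,-130,0,-10,0,-150,0,-10,0,-150,0]'

```text
clock: 33.08
tcp_pos: [0.6239, -0.0196, 0.1916]
orientation: [0.002, 3.138, -0.0]
contact_force: [-0.6, 0.1, 0.1]
grip_width: 0.0001
```

```bash
python3 sc.py s20
python3 - <<'E'
from h import *
f=grab('top'); save(f,'t20'); a=f['img'][85:245,220:420,::-1]; cv2.imwrite('pics/t20c.png',cv2.resize(a,None,fx=3.7,fy=3.7,interpolation=cv2.INTER_CUBIC))
E
```

```text
t 33.12 track [128.9  97.2] z 0.1899 head 89.59 tilt 0.07 F track [-0.02 -0.08  0.33] w 0.0001 q [ 0.61  0.62 -0.98  1.68  0.56  1.15  1.05]
```

View pics/s20.png

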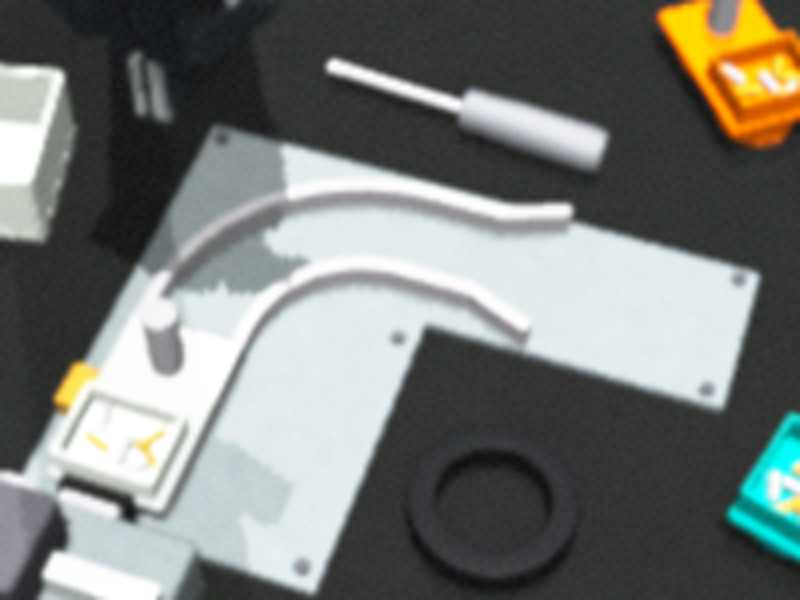

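View pics/t20.png

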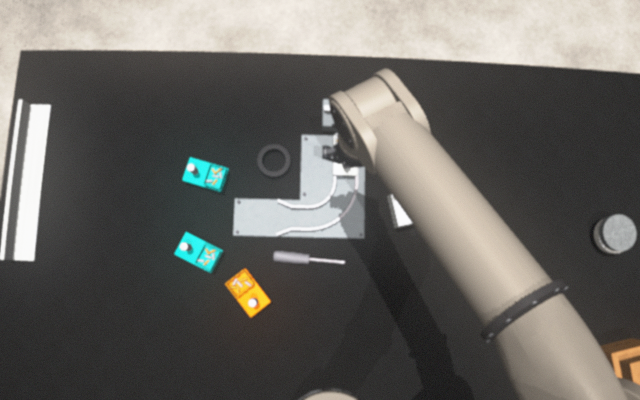

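Run:
```python
from h import *
import pickle; f=pickle.load(open('fs.pkl','rb'))
q=w2t(onz(f,(162/4+225,306/4+130),.075)); print('post',q,'origin y~',q[1]+26)
r.hand_in()
```

```text
post [128.78961455 126.13213088] origin y~ 152.1321308837773
the job is handed in; nothing more can be done
```

The carrier is home against the end stop and let go, and the job is handed in; the hand-in reported no verdict.

**What I did:** I pushed the white carrier by its post with the shut fingers. It went through the flared mouth, round the bend, past the catch and up to the stop. It took about 33 s of the 72 s.

**Forces read at the wrist:**

| Stage | Force |
|---|---|
| Sliding drag, straight legs | about 2–3 N |
| In the bend | up to 4.4 N |
| At the catch | up to 11.2 N |
| Pressing on the stop | 12.5–13.9 N for over 1.5 s |

The stop made contact with the finger TCP at track y ≈ 108 mm. After pressing I backed off and lifted clear, and the force then read about zero.

**Last checks:**
- **Carrier position:** the post in the scene picture is at track (128.8, 126.1) mm. That puts the carrier's origin at y ≈ 152 mm, about 1 mm off the centreline. The arm's own position gives about 155 mm. The two differ by 3 mm, but both are inside 136–166 mm. The carrier looks flat and straight in the picture.
- **Bystanders:** the tape roll and screwdriver stand where they were in the scene and top pictures. The cup is unmoved as far as the arm leaves it in view.

**Not measured directly:** the force on the stop itself. I estimate 10–13 N, as the arm's reading less the drag. An upward force of about 7 N on the tool during the press was probably friction on the post; it had gone after release.

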